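Put the front row of the counter display back in its lanes

ROBOT

A 7-joint arm with a two-finger parallel gripper is mounted at the origin on a cart in front of the work surface, level with it; the furniture and walls round the work are solid. World frame = base frame: x ahead of the robot, y to its left, z up, the work surface at z = 0. Lengths are in m, angles in degrees, forces in N, time in s.
With the tool pointing down it reaches from about 0.425 to 0.975 m from the base axis. Payload 16.7 kg.
Tool frame: the origin (TCP) lies at the very end of the fingers, on their centre line; the grasp point (between the pads) lies 19 mm behind it; z points along the fingers, y is the line along which they close (so a half turn about z gives the same grasp; the last joint's range is limited). The gripper opens to 85 mm and grips with 20 to 120 N. Pads are 22 mm wide; open, the fingers measure 114 mm over their backs; the gripper's body (76 mm by 85 mm) begins 54 mm behind the grasp point. The pads swing forward as they close: fully open they stand 13 mm farther back than shut.
Start: joints at [57.496, 24.414, 4.234, 92.017, -1.954, 63.644, -3.845], TCP at [0.274, -0.617, 0.231] pointing down, gripper open.
Joint ranges: [-163.25, 163.25], [-28.42, 122.38], [-70.27, 78.77], [12.13, 141.07], [-58.53, 238.53], [9.26, 117.41], [-156.51, 156.51]. Speed limits (degrees/s): [108.29, 108.29, 136.94, 136.94, 172.46, 172.46, 172.46].

INTERFACE

Orientations are given as [roll, pitch, yaw] about the fixed x, y, z axes, in that order (R = Rz(yaw) Ry(pitch) Rx(roll)).
In Python, from plant import r gives the robot as it stands.
- The arm moves only by the shell command python3 -m inch 'ROWS' [FORCE]. ROWS is JSON, a list of rows, each an object of numbers: "tx", "ty", "tz": the shift along the tool's x, y, z in m; "spin": the turn about the tool's z in rad; "grip": the opening, from -1 (shut) to 1 (fully open). A call has 1 to 10 rows; each row is the pose to reach, as a shift and turn from the pose commanded when the call began, along the tool's axes at that moment; what a row does not reach only later rows make up. A row lasts 1/10 s, in which the tool goes at most 50 mm and 8.59 degrees, less where a joint would pass 70% of its speed; a pose out of reach is approached as far as the arm can. A call with a gripper value outside its range is refused whole. The fingers move at their own pace and stop on an object; FORCE is the grip in N (left out, the last holds). Time passes only in rows, so rows that repeat a pose let the fingers close. It gives the time, the measured TCP pose, the force, the opening and the grip force at its end, in the units of the state.
- r.state(): the state, without advancing time (a new reading comes with each control period).
- r.get_image(name): name is "side" or "top"; returns a dict with "pixels" (384x512x3 uint8, red, green, blue), "depth" (384x512 float32, m along the optical axis (not along the pixel's ray), 0 where there is no reading), "fx", "fy", "cx", "cy" (pixels), "distortion" ([k1, k2, p1, p2, k3] as OpenCV has them; the pictures are not rectified), "world_from_camera" (4x4, takes a point from camera to world coordinates). Camera axes: x right, y up, looking along -z (the intrinsics and any distortion apply to the point x, -y, -z); pixel columns grow to the right and rows downward; lengths in m; the calibration is good to about 2 mm. A picture is of the moment at which its call begins.
- r.job_done(): hands the job in; it is judged then, once.
The state is a dict: "clock": time; "qpos": joint angles; "dq": joint speeds; "joint_efforts": joint torques, N m; "tool_pos": TCP position; "eef_rot": TCP orientation; "wrist_force": force on the tool from outside, world axes, zero at the start; "ft_torque": the same for the moment, N m; "gripper_width": opening from 0.0 (shut) to 1.0 (fully open); "grip_force": force on a finger pad.
Only numpy, scipy, OpenCV 4.12 (cv2) and the standard library are available. Lean on these libraries where they do the work, as an engineer would, in place of code of your own. Each camera call takes 0.05 s, during which the arm holds its last target. There are 200 camera calls.

TASK

The counter display tray holds four products, each with its own lane of two: the back row is right, but the four front pieces have been put back in one another's lanes. Swap the front pieces about, resting one on the bare table on the way when no pocket is free, until each stands flat and upright in the middle of the front pocket, directly in front of its twin. Keep the pieces upright and leave the back row where it is.

Things in the scene. Friction and masses are not known exactly. Their poses are not given: they have to be found in the camera images.
- tray: fixed wooden display tray, 230 x 378 mm, two rows of four pockets. Origin under its centre; x from front row to back row (away from robot), y to the left along the rows. Pocket centres: x = -55 (front), +55 (back); y = -138, -46, 46, 138 mm. Pocket floors 10 mm above the table; each 104 (x) by 86 mm (y) inside; dividers, front and end rails top 20 mm above the table, back rail 32 mm.
- front_jar_centre (a point): Misplaced front-row piece, to be moved: squat clear glass jar with a gold-coloured screw lid, round, 67 mm diameter at the widest, lid 61 mm, 85 mm high, 0.22 kg. The point is its centre, half-way up; z up, standing on a pocket floor. At the start it stands within a few mm of the middle of its pocket, its x roughly along the tray's x.
- front_pot_centre (a point): Misplaced front-row piece, to be moved: low round salve pot, white below with a tan lid, 65 mm diameter, 29 mm high, 0.07 kg. The point is its centre, half-way up; z up, standing on a pocket floor. At the start it stands within a few mm of the middle of its pocket, its x roughly along the tray's x.
- front_bottle_centre (a point): Misplaced front-row piece, to be moved: slim brown glass dropper bottle with a black dropper cap, body 33 mm diameter and straight up to about 60 mm, 102 mm high over all, 0.07 kg. The point is its centre, half-way up; z up, standing on a pocket floor. At the start it stands within a few mm of the middle of its pocket, its x roughly along the tray's x.
- front_soap_centre (a point): Misplaced front-row piece, to be moved: plain pale soap bar lying flat, 42 mm along its own x, 63 mm along its own y, 26 mm high, 0.11 kg. The point is its centre, half-way up; z up, standing on a pocket floor. At the start it stands within a few mm of the middle of its pocket, its x roughly along the tray's x.
- back_jar_centre (a point): Back-row piece, rightly placed; leave it where it is: squat clear glass jar with a gold-coloured screw lid, round, 67 mm diameter at the widest, lid 61 mm, 85 mm high, 0.22 kg. The point is its centre, half-way up; z up, standing on a pocket floor. Stands in the middle of its pocket.
- back_pot_centre (a point): Back-row piece, rightly placed; leave it where it is: low round salve pot, white below with a tan lid, 65 mm diameter, 29 mm high, 0.07 kg. The point is its centre, half-way up; z up, standing on a pocket floor. Stands in the middle of its pocket.
- back_bottle_centre (a point): Back-row piece, rightly placed; leave it where it is: slim brown glass dropper bottle with a black dropper cap, body 33 mm diameter and straight up to about 60 mm, 102 mm high over all, 0.07 kg. The point is its centre, half-way up; z up, standing on a pocket floor. Stands in the middle of its pocket.
- back_soap_centre (a point): Back-row piece, rightly placed; leave it where it is: plain pale soap bar lying flat, 42 mm along its own x, 63 mm along its own y, 26 mm high, 0.11 kg. The point is its centre, half-way up; z up, standing on a pocket floor. Stands in the middle of its pocket.
- clear_spot (a point): middle of a bare patch of the table top to the right of the tray, in front of the wax warmer (z = 0, on the table); nothing stands within 55 mm of it at the start. A good place to rest a piece on the way.
Not all that is in view belongs to the job. Leave any purple, turquoise or yellow look-alike of the part that bears front_pot_centre alone.

How it is judged (in metres and radians):
At the end, for the whole second after the job is handed in: Each front piece stands in the front pocket of the lane whose back pocket holds the same product: centre within 15 mm of the pocket's middle along both tray axes, height within 4 mm of standing on the pocket floor, upright within 0.08 rad, released and at rest (under 0.02 m/s) (((y of back_jar_centre in the frame of tray between -0.168 and -0.108 m and y of front_jar_centre in the frame of tray between -0.153 and -0.123 m) or (y of back_jar_centre in the frame of tray between -0.076 and -0.016 m and y of front_jar_centre in the frame of tray between -0.061 and -0.031 m) or (y of back_jar_centre in the frame of tray between 0.016 and 0.076 m and y of front_jar_centre in the frame of tray between 0.031 and 0.061 m) or (y of back_jar_centre in the frame of tray between 0.108 and 0.168 m and y of front_jar_centre in the frame of tray between 0.123 and 0.153 m)) and x of front_jar_centre in the frame of tray between -0.07 and -0.04 m and height (world z) of front_jar_centre between 0.0485 and 0.0565 m and angle between each of front_jar_centre, front_pot_centre, front_bottle_centre, front_soap_centre's own z axis and vertical below 0.08 rad and linear speed of each of front_jar, front_pot, front_bottle, front_soap below 0.02 m/s and ((y of back_pot_centre in the frame of tray between -0.168 and -0.108 m and y of front_pot_centre in the frame of tray between -0.153 and -0.123 m) or (y of back_pot_centre in the frame of tray between -0.076 and -0.016 m and y of front_pot_centre in the frame of tray between -0.061 and -0.031 m) or (y of back_pot_centre in the frame of tray between 0.016 and 0.076 m and y of front_pot_centre in the frame of tray between 0.031 and 0.061 m) or (y of back_pot_centre in the frame of tray between 0.108 and 0.168 m and y of front_pot_centre in the frame of tray between 0.123 and 0.153 m)) and x of front_pot_centre in the frame of tray between -0.07 and -0.04 m and height (world z) of front_pot_centre between 0.0205 and 0.0285 m and ((y of back_bottle_centre in the frame of tray between -0.168 and -0.108 m and y of front_bottle_centre in the frame of tray between -0.153 and -0.123 m) or (y of back_bottle_centre in the frame of tray between -0.076 and -0.016 m and y of front_bottle_centre in the frame of tray between -0.061 and -0.031 m) or (y of back_bottle_centre in the frame of tray between 0.016 and 0.076 m and y of front_bottle_centre in the frame of tray between 0.031 and 0.061 m) or (y of back_bottle_centre in the frame of tray between 0.108 and 0.168 m and y of front_bottle_centre in the frame of tray between 0.123 and 0.153 m)) and x of front_bottle_centre in the frame of tray between -0.07 and -0.04 m and height (world z) of front_bottle_centre between 0.057 and 0.065 m and ((y of back_soap_centre in the frame of tray between -0.168 and -0.108 m and y of front_soap_centre in the frame of tray between -0.153 and -0.123 m) or (y of back_soap_centre in the frame of tray between -0.076 and -0.016 m and y of front_soap_centre in the frame of tray between -0.061 and -0.031 m) or (y of back_soap_centre in the frame of tray between 0.016 and 0.076 m and y of front_soap_centre in the frame of tray between 0.031 and 0.061 m) or (y of back_soap_centre in the frame of tray between 0.108 and 0.168 m and y of front_soap_centre in the frame of tray between 0.123 and 0.153 m)) and x of front_soap_centre in the frame of tray between -0.07 and -0.04 m and height (world z) of front_soap_centre between 0.019 and 0.027 m); the robot touches nothing.
It fails at once if a back-row piece is shifted by more than 12 mm (distance of any of back_jar_centre, back_pot_centre, back_bottle_centre, back_soap_centre from where it was at the start of the episode above 0.012 m).
It fails at once if a front-row piece is tipped more than about 50 degrees (angle between any of front_jar_centre, front_pot_centre, front_bottle_centre, front_soap_centre's own z axis and vertical above 0.87 rad).
It also fails if it takes over 120 s, if anything falls off the work surface, if the arm or the gripper's body presses on something with over 40 N, if the wrist force passes 120 N, or if a joint passes its speed limit or range.

## Working session

There is one attempt and no reset: what is moved stays moved. The work goes in short steps, Python scripts to look and compute and a shell command to move; the robot and the scene stay as the last step left them, time stands still between calls to the robot, and variables do not carry over. Pictures are saved under pics/ and viewed, at most 17 in all, crops included, and the job is handed in when it is done.

```bash
ls; mkdir -p pics
python3 - <<'E'
from plant import r
import cv2,numpy as np
s=r.state();print(s)
for n in("top","side"):
    d=r.get_image(n);cv2.imwrite(f"pics/{n}0.png",d["pixels"][:,:,::-1]);np.savez(f"{n}0.npz",**d)
    print(n,d["fx"],d["fy"],d["cx"],d["cy"],d["distortion"],d["world_from_camera"])
E
```

```text
pics
{'clock': 0.0, 'qpos': array([57.49458246, 24.45169939,  4.23320464, 92.05213379, -1.95385865,
       63.64313668, -3.84559072]), 'dq': array([-0.01015144, -0.0846531 ,  0.01200861, -0.088608  ,  0.00331872,
        0.05497468,  0.00820172]), 'joint_efforts': array([-3.26133282e-03, -9.49811482e+01,  3.75910029e+00, -4.63531458e+01,
        1.89149677e-02,  9.94403061e-03, -7.80672099e-05]), 'tool_pos': array([ 0.27368826, -0.61658092,  0.23058855]), 'eef_rot': array([-1.79925520e+02,  6.37440454e-03,  2.39351080e+01]), 'wrist_force': array([ 0.61525245, -0.66410493, -0.44219488]), 'ft_torque': array([0.01009681, 0.03080212, 0.00148963]), 'grip_force': 0.0, 'gripper_width': 1.0015807564934183}
top 347.7039014888565 347.7039014888565 257.53790702246283 196.86092661225277 [-0.07038759  0.          0.          0.          0.        ] [[ 2.17889895e-02  9.94721166e-01 -1.00274832e-01  3.66411360e-01]
 [-9.99762444e-01  2.17336331e-02 -1.64456561e-03 -1.69740777e-02]
 [ 5.43452195e-04  1.00286845e-01  9.94958418e-01  1.09357460e+00]
 [ 0.00000000e+00  0.00000000e+00  0.00000000e+00  1.00000000e+00]]
side 487.1159632420649 487.1159632420649 258.4693290305233 187.64835887419352 [0.04087897 0.         0.         0.         0.        ] [[-0.94117167  0.28451044 -0.18234497  0.21789105]
 [-0.33761916 -0.81476363  0.47135288  0.63571283]
 [-0.01446324  0.50518714  0.86288862  1.27843498]
 [ 0.          0.          0.          1.        ]]
```

View pics/top0.png

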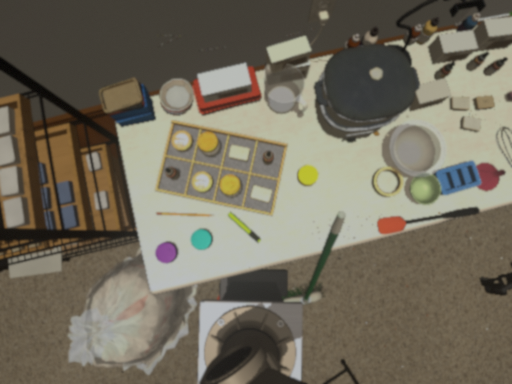

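View pics/side0.png

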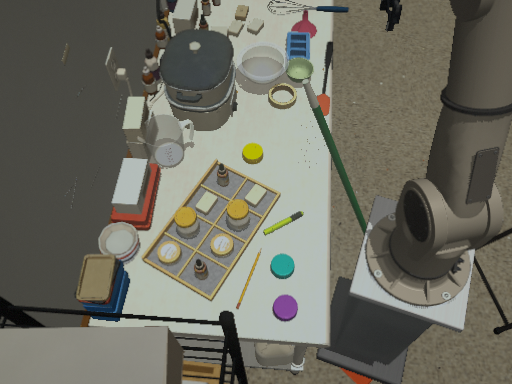

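The top view shows the back row, left to right: pot (181,141), jar (208,143), soap (239,153), bottle (268,157). The front row is bottle (172,173), pot (202,181), jar (230,185), soap (261,193). The plan is bottle→clear spot, pot→L1, jar→L2, soap→L3, bottle→L4. A green pole at (325,255) may be an obstacle, so I'll measure it.

```bash
cat > h.py <<'E'
import numpy as np,cv2
def ray(d,uv):
    K=np.array([[d["fx"],0,d["cx"]],[0,d["fy"],d["cy"]],[0,0,1]])
    p=cv2.undistortPoints(np.float64(uv).reshape(-1,1,2),K,np.float64(d["distortion"])).reshape(-1,2)
    T=d["world_from_camera"];return T[:3,3],np.c_[p[:,0],-p[:,1],-np.ones(len(p))]@T[:3,:3].T
def plane(d,uv,z):
    o,v=ray(d,uv);return o+v*((z-o[2])/v[:,2])[:,None]
def cloud(d):
    h,w=d["depth"].shape;u,v=np.meshgrid(np.arange(w),np.arange(h))
    o,r=ray(d,np.c_[u.ravel(),v.ravel()]);P=o+r*d["depth"].reshape(-1,1);P[d["depth"].ravel()==0]=np.nan
    return P.reshape(h,w,3)
E
python3 - <<'E'
from h import *
np.set_printoptions(precision=4,suppress=True)
t=dict(np.load("top0.npz"));s=dict(np.load("side0.npz"))
print(plane(t,[(172.5,122.5),(287.5,147.5),(272.5,214),(156.5,190)],.025))
C=cloud(t)
for u,v in [(181,141),(208,143),(239,153),(268,157),(172,173),(202,181),(230,185),(261,193),(308,175),(338,215),(330,240),(318,275),(312,290),(240,225),(180,214),(350,185),(340,170),(330,200)]:print((u,v),C[v,u])
print("side");C=cloud(s)
for u,v in [(222,167),(200,260),(310,88),(330,150),(345,190),(360,225),(325,115),(283,223)]:print((u,v),C[v,u])
b=np.vstack([cv2.resize(i[y:y+130,x:x+200],(800,520),interpolation=3) for i,y,x in[(t["pixels"],105,150)]])
cv2.imwrite("pics/crop0.png",b[:,:,::-1])
E
```

```text
[[ 0.7059  0.2604  0.025 ]
 [ 0.6319 -0.1059  0.025 ]
 [ 0.4222 -0.0624  0.025 ]
 [ 0.4887  0.2997  0.025 ]]
(181, 141) [0.642  0.2266 0.0403]
(208, 143) [0.6227 0.1336 0.0966]
(239, 153) [0.6089 0.0453 0.0339]
(268, 157) [ 0.5866 -0.0436  0.0866]
(172, 173) [0.5344 0.2401 0.0783]
(202, 181) [0.5177 0.156  0.0399]
(230, 185) [0.4996 0.0651 0.0968]
(261, 193) [ 0.4852 -0.0256  0.035 ]
(308, 175) [ 0.5456 -0.1706  0.0268]
(338, 215) [ 0.4051 -0.1854  0.3667]
(330, 240) [ 0.3501 -0.1965  0.2338]
(318, 275) [ 0.2235 -0.2278 -0.1107]
(312, 290) [ 0.1302 -0.2493 -0.3728]
(240, 225) [0.3865 0.0372 0.0135]
(180, 214) [0.4168 0.228  0.0016]
(350, 185) [ 0.5213 -0.3095 -0.0013]
(340, 170) [ 0.5683 -0.2765  0.0028]
(330, 200) [ 0.472  -0.2456 -0.0032]
side
(222, 167) [ 0.5905 -0.0405  0.0961]
(200, 260) [0.5348 0.2473 0.1057]
(310, 88) [ 0.391  -0.1906  0.3441]
(330, 150) [ 0.3124 -0.1966  0.1007]
(345, 190) [ 0.2524 -0.6648 -0.8619]
(360, 225) [ 0.1546 -0.2262 -0.3485]
(325, 115) [ 0.3737 -0.3969  0.0018]
(283, 223) [0.3786 0.0324 0.013 ]
```

View pics/crop0.png

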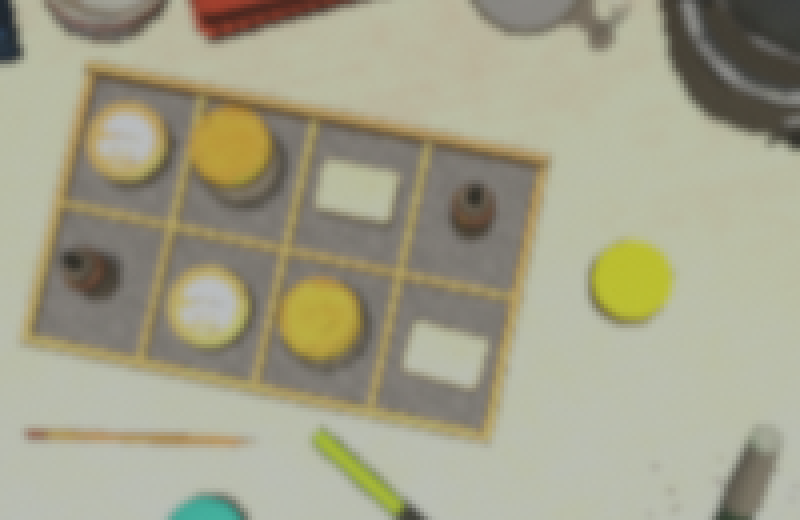

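The crop confirms the layout. Bottle caps are at crop (72,262) in front and (475,193) behind. The pole leans, with its tip at about (0.405,-0.185,0.37), so I must cross well forward of it and above it. I'll fit the tray pose from piece tops and divider crossings.

Run:
```python
from h import *
np.set_printoptions(precision=4,suppress=True)
t=dict(np.load("top0.npz"));s=dict(np.load("side0.npz"))
L={'bpot':((127,142),.039,(.055,.138)),'bjar':((231,145),.095,(.055,.046)),'bsoap':((357,192),.036,(.055,-.046)),'bbot':((475,193),.112,(.055,-.138)),
'fbot':((72,262),.112,(-.055,.138)),'fpot':((209,306),.039,(-.055,.046)),'fjar':((320,320),.095,(-.055,-.046)),'fsoap':((446,354),.036,(-.055,-.138)),
'd1':((173,228),.02,(0,.092)),'d2':((289,250),.02,(0,0)),'d3':((402,272),.02,(0,-.092))}
W=np.array([plane(t,[(c[0]/4+149.6,c[1]/4+104.6)],z)[0] for c,z,_ in L.values()])[:,:2];M=np.array([m for *_,m in L.values()])
a=W.mean(0);b=M.mean(0);U,_,V=np.linalg.svd((M-b).T@(W-a));R=(U@V).T;tr=a-R@b
print("tray",tr,np.degrees(np.arctan2(R[1,0],R[0,0])))
for n,w,m in zip(L,W,M):print(n,w,(w-(R@m+tr))*1000)
for y in(.138,.046,-.046,-.138):print(y,R@[-.055,y]+tr)
# side view check with depth tops near expected points + warmer/other extents
for nm,d in(("top",t),("side",s)):
    C=cloud(d).reshape(-1,3);
    for n,w in zip(L,W):
        k=(np.hypot(*(C[:,:2]-w).T)<.03);z=C[k,2]
        k2=k&(C[:,2]>np.nanmax(z)-.008);print(nm,n,np.nanmax(z),C[k2].mean(0))
    k=(C[:,0]>.45)&(C[:,0]<.85)&(C[:,1]<-.12)&(C[:,1]>-.45)&(C[:,2]>.012)
    # free distance map for candidate rest spots
    for c in[(.62,-.165),(.60,-.22),(.56,-.25),(.62,-.25),(.52,-.27)]:
        q=C[k];dd=np.hypot(*(q[:,:2]-c).T);print(nm,c,dd.min(),q[dd.argmin()])
    k=(C[:,0]>.4)&(C[:,0]<1.1)&(abs(C[:,1])<.5)&(C[:,2]<.6);print("maxz",C[k][C[k][:,2].argsort()[-200::60]])
```

```text
tray [0.5651 0.1004] -10.63824468874446
bpot [0.6452 0.226 ] [0.6184 0.0466]
bjar [0.6295 0.136 ] [1.8884 0.4898]
bsoap [0.6096 0.0457] [-0.9899  0.6287]
bbot [ 0.5933 -0.0437] [-0.3763  1.6496]
fbot [0.537  0.2448] [ 0.486  -1.4687]
fpot [0.5176 0.1566] [-1.9542  0.8312]
fjar [0.501  0.0664] [-1.5339  1.0123]
fsoap [ 0.4848 -0.0259] [-0.7377 -0.847 ]
d1 [0.5816 0.1906] [-0.4532 -0.2379]
d2 [0.5659 0.0987] [ 0.8206 -1.7841]
d3 [0.5503 0.0097] [ 2.2317 -0.3205]
0.138 [0.5365 0.2462]
0.046 [0.5195 0.1558]
-0.046 [0.5025 0.0654]
-0.138 [ 0.4855 -0.025 ]
top bpot 0.04380069029350642 [0.6449 0.2259 0.0386]
top bjar 0.09931147293535936 [0.6287 0.1368 0.094 ]
top bsoap 0.03923344058347067 [0.6117 0.0453 0.0342]
top bbot 0.11030756014277332 [ 0.5956 -0.0436  0.1066]
top fbot 0.10953924569075801 [0.5402 0.2478 0.1065]
top fpot 0.045415307953917905 [0.518  0.157  0.0395]
top fjar 0.09919234052243953 [0.5022 0.0668 0.0943]
top fsoap 0.03896607026618981 [ 0.4853 -0.026   0.0342]
top d1 0.022948439947093613 [0.5825 0.1904 0.0188]
top d2 0.02348130113114899 [0.5671 0.0998 0.0185]
top d3 0.02355786
[... 774 characters left out ...]
.0388]
side fjar 0.10054686165850035 [0.5024 0.0679 0.0949]
side fsoap 0.04174477115553876 [ 0.4819 -0.0237  0.0355]
side d1 0.022801657516393847 [0.5826 0.1917 0.0182]
side d2 0.022954537716363355 [0.5653 0.1012 0.0184]
side d3 0.02263978783777576 [0.5539 0.0081 0.0184]
side (0.62, -0.165) 0.043431061312591154 [ 0.5766 -0.1674  0.0266]
side (0.6, -0.22) 0.04202220243864904 [ 0.5715 -0.1891  0.0217]
side (0.56, -0.25) 0.05025635084420056 [ 0.5459 -0.2018  0.0221]
side (0.62, -0.25) 0.038522252431871996 [ 0.6579 -0.2571  0.1326]
side (0.52, -0.27) 0.07298938422340488 [ 0.5459 -0.2018  0.0221]
maxz [[0.9135 0.0691 0.595 ]
 [0.9092 0.0783 0.5964]
 [0.9107 0.0747 0.5981]
 [0.8871 0.1646 0.5995]]
```

```bash
python3 -m inch '[{"tz":-0.05,"spin":-0.14},{"tz":-0.10,"spin":-0.28},{"tz":-0.15,"spin":-0.42},{"tz":-0.2,"spin":-0.56},{"tx":0.05,"ty":0.004,"tz":-0.22,"spin":-0.7},{"tx":0.1,"ty":0.008,"tz":-0.22,"spin":-0.84},{"tx":0.15,"ty":0.011,"tz":-0.22,"spin":-0.968},{"tx":0.2,"ty":0.015,"tz":-0.22,"spin":-0.968},{"tx":0.25,"ty":0.019,"tz":-0.22,"spin":-0.968},{"tx":0.296,"ty":0.022,"tz":-0.22,"spin":-0.968}]' 30
```

```text
validation failed for argument at $[0]...
```

```bash
python3 -m inch '[{"tx":0,"ty":0,"tz":-0.05,"spin":-0.14,"grip":1},{"tx":0,"ty":0,"tz":-0.10,"spin":-0.28,"grip":1},{"tx":0,"ty":0,"tz":-0.15,"spin":-0.42,"grip":1},{"tx":0,"ty":0,"tz":-0.2,"spin":-0.56,"grip":1},{"tx":0.05,"ty":0.004,"tz":-0.22,"spin":-0.7,"grip":1},{"tx":0.1,"ty":0.008,"tz":-0.22,"spin":-0.84,"grip":1},{"tx":0.15,"ty":0.011,"tz":-0.22,"spin":-0.968,"grip":1},{"tx":0.2,"ty":0.015,"tz":-0.22,"spin":-0.968,"grip":1},{"tx":0.25,"ty":0.019,"tz":-0.22,"spin":-0.968,"grip":1},{"tx":0.296,"ty":0.022,"tz":-0.22,"spin":-0.968,"grip":1}]' 30
```

```text
clock: 1.1
tool_pos: [0.5545, -0.5162, 0.4509]
eef_rot: [-180.0, -0.0, 79.4]
wrist_force: [-0.2, -0.6, 0.1]
gripper_width: 0.996
grip_force: 0.0
```

```bash
cat > g.py <<'E'
import sys,numpy as np
from plant import r
s=r.state();y=np.radians(s["eef_rot"][2]);p=s["tool_pos"];t=np.array([float(v) for v in sys.argv[1:4]]);d=t-p
print("tx %.4f ty %.4f tz %.4f spin %.4f"%(np.cos(y)*d[0]+np.sin(y)*d[1],np.sin(y)*d[0]-np.cos(y)*d[1],-d[2],np.radians(s["eef_rot"][2]-79.4)),"q",s["qpos"].round(0),s["clock"])
E
python3 -m inch '[{"tx":0.049,"ty":-0.01,"tz":0,"spin":0,"grip":1},{"tx":0.098,"ty":-0.02,"tz":0,"spin":0,"grip":1},{"tx":0.147,"ty":-0.03,"tz":0,"spin":0,"grip":1},{"tx":0.196,"ty":-0.04,"tz":0,"spin":0,"grip":1},{"tx":0.245,"ty":-0.05,"tz":0,"spin":0,"grip":1},{"tx":0.294,"ty":-0.06,"tz":0,"spin":0,"grip":1},{"tx":0.343,"ty":-0.07,"tz":0,"spin":0,"grip":1},{"tx":0.392,"ty":-0.08,"tz":0,"spin":0,"grip":1},{"tx":0.44,"ty":-0.09,"tz":0,"spin":0,"grip":1},{"tx":0.488,"ty":-0.1,"tz":0,"spin":0,"grip":1}]'; python3 g.py .538 .247 .2
```

```text
clock: 2.1
tool_pos: [0.5438, -0.0171, 0.4513]
eef_rot: [-180.0, 0.0, 79.4]
wrist_force: [1.8, 0.7, -0.3]
gripper_width: 1.0
grip_force: 0.0
tx 0.2585 ty -0.0543 tz 0.2513 spin -0.0001 q [ 17.   6. -24.  89.   3.  85. -18.] 2.1
```

```bash
python3 -m inch '[{"tx":0.045,"ty":-0.01,"tz":0.015,"spin":0,"grip":0.3},{"tx":0.09,"ty":-0.02,"tz":0.03,"spin":0,"grip":0.3},{"tx":0.135,"ty":-0.03,"tz":0.045,"spin":0,"grip":0.3},{"tx":0.18,"ty":-0.04,"tz":0.06,"spin":0,"grip":0.3},{"tx":0.225,"ty":-0.05,"tz":0.08,"spin":0,"grip":0.3},{"tx":0.258,"ty":-0.054,"tz":0.11,"spin":0,"grip":0.3},{"tx":0.258,"ty":-0.054,"tz":0.155,"spin":0,"grip":0.3},{"tx":0.258,"ty":-0.054,"tz":0.2,"spin":0,"grip":0.3},{"tx":0.258,"ty":-0.054,"tz":0.25,"spin":0,"grip":0.3},{"tx":0.258,"ty":-0.054,"tz":0.25,"spin":0,"grip":0.3}]'; python3 g.py .538 .247 .046
python3 - <<'E'
from plant import r
import cv2,numpy as np
a=[]
for n,x,y in(("top",120,100),("side",130,160)):
    d=r.get_image(n);a.append(cv2.resize(d["pixels"][y:y+150,x:x+200],(400,300),interpolation=3))
cv2.imwrite("pics/a1.png",np.hstack(a)[:,:,::-1])
E
```

```text
clock: 3.1
tool_pos: [0.5358, 0.2426, 0.1955]
eef_rot: [-179.5, 0.3, 79.4]
wrist_force: [-0.9, -0.7, 0.1]
gripper_width: 0.651
grip_force: 0.0
tx 0.0047 ty 0.0013 tz 0.1495 spin 0.0004 q [ -4.  22. -33. 103.  13.  59. -53.] 3.1
```

View pics/a1.png

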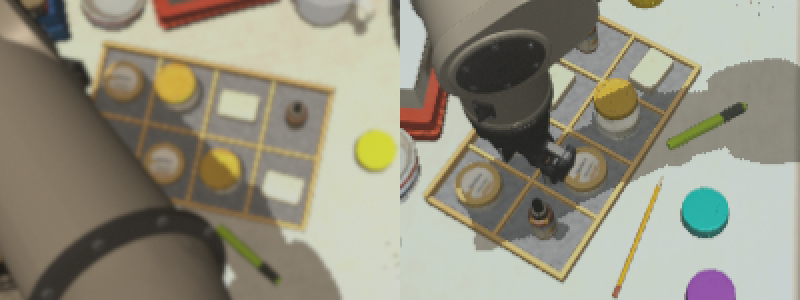

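The gripper hangs above the front-left bottle; the side crop shows the bottle at (542,215), clear below the fingers. Descending and gripping.

```bash
python3 -m inch '[{"tx":0.003,"ty":0.001,"tz":0.03,"spin":0,"grip":0.3},{"tx":0.003,"ty":0.001,"tz":0.06,"spin":0,"grip":0.3},{"tx":0.003,"ty":0.001,"tz":0.09,"spin":0,"grip":0.3},{"tx":0.003,"ty":0.001,"tz":0.12,"spin":0,"grip":0.3},{"tx":0.003,"ty":0.001,"tz":0.148,"spin":0,"grip":0.3},{"tx":0.003,"ty":0.001,"tz":0.148,"spin":0,"grip":0.3},{"tx":0.003,"ty":0.001,"tz":0.148,"spin":0,"grip":-0.5},{"tx":0.003,"ty":0.001,"tz":0.148,"spin":0,"grip":-0.5},{"tx":0.003,"ty":0.001,"tz":0.148,"spin":0,"grip":-0.5},{"tx":0.003,"ty":0.001,"tz":0.148,"spin":0,"grip":-0.5}]' 30; python3 g.py .538 .247 .046
```

```text
clock: 4.2
tool_pos: [0.5419, 0.2483, 0.0563]
eef_rot: [179.8, -0.1, 79.4]
wrist_force: [-1.1, 0.3, 8.2]
gripper_width: 0.36
grip_force: 30.0
tx -0.0020 ty -0.0036 tz 0.0103 spin -0.0002 q [ -8.  32. -29. 109.  21.  45. -60.] 4.2
```

```bash
python3 -m inch '[{"tx":0,"ty":0,"tz":0,"spin":0,"grip":-0.5},{"tx":0,"ty":0,"tz":0,"spin":0,"grip":-0.5}]'
python3 - <<'E'
from plant import r
import cv2
d=r.get_image("side");cv2.imwrite("pics/a2.png",cv2.resize(d["pixels"][190:320,130:300],(680,520),interpolation=3)[:,:,::-1])
E
```

```text
clock: 4.4
tool_pos: [0.5419, 0.2482, 0.0562]
eef_rot: [179.8, -0.1, 79.4]
wrist_force: [-1.3, -0.3, 7.8]
gripper_width: 0.361
grip_force: 30.0
```

View pics/a2.png

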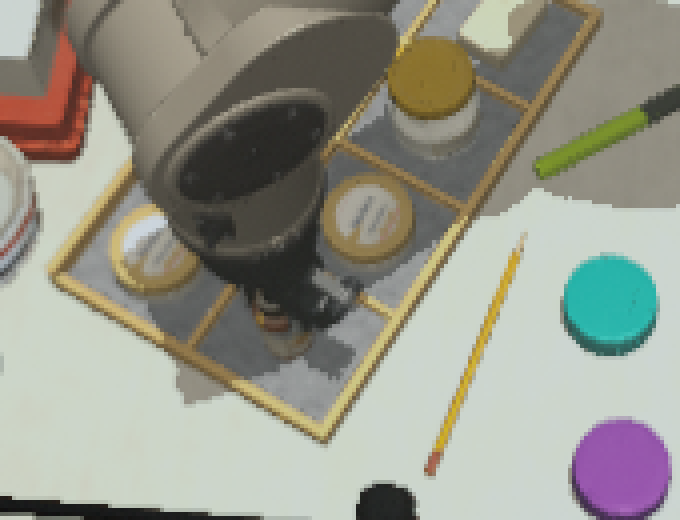

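```bash
python3 -m inch '[{"tx":0,"ty":0,"tz":-0.015,"spin":0,"grip":-0.5},{"tx":0,"ty":0,"tz":-0.04,"spin":0,"grip":-0.5},{"tx":0,"ty":0,"tz":-0.08,"spin":0,"grip":-0.5},{"tx":0,"ty":0,"tz":-0.12,"spin":0,"grip":-0.5},{"tx":0,"ty":0,"tz":-0.16,"spin":0,"grip":-0.5},{"tx":0,"ty":0,"tz":-0.18,"spin":0,"grip":-0.5},{"tx":0,"ty":0,"tz":-0.18,"spin":0,"grip":-0.5},{"tx":0,"ty":0,"tz":-0.18,"spin":0,"grip":-0.5}]' 40; python3 g.py .635 -.165 .23;  python3 - <<'E'
from plant import r
import cv2
d=r.get_image("side");cv2.imwrite("pics/a3.png",cv2.resize(d["pixels"][120:320,130:350],(660,600),interpolation=3)[:,:,::-1])
E
```

```text
clock: 5.25
tool_pos: [0.5405, 0.2473, 0.2351]
eef_rot: [179.9, -0.1, 79.4]
wrist_force: [0.6, 0.9, -0.7]
gripper_width: 0.355
grip_force: 39.7
tx -0.3879 ty 0.1688 tz 0.0051 spin -0.0002 q [ -4.  20. -34. 101.  12.  63. -52.] 5.25
```

View pics/a3.png

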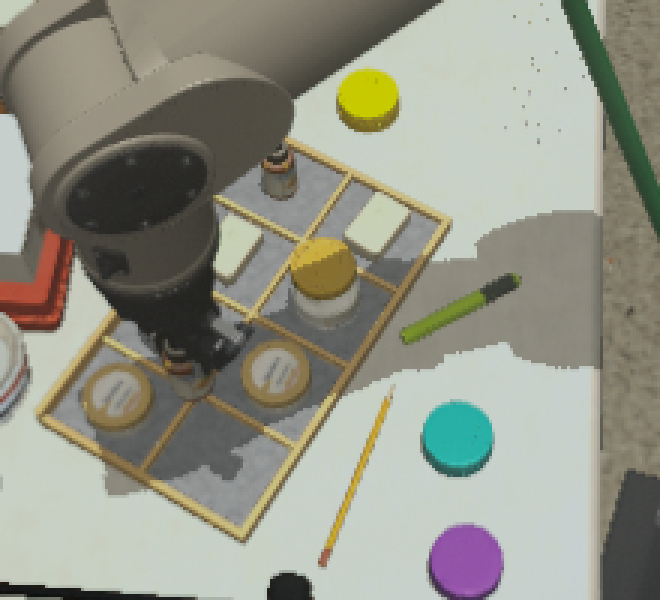

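The bottle is lifted upright in the gripper at (190,375), and its pocket is empty. Carrying it to the bare spot behind the yellow pot.

```bash
python3 -m inch '[{"tx":-0.025,"ty":0.011,"tz":0,"spin":0,"grip":-0.5},{"tx":-0.07,"ty":0.03,"tz":0,"spin":0,"grip":-0.5},{"tx":-0.115,"ty":0.05,"tz":0,"spin":0,"grip":-0.5},{"tx":-0.16,"ty":0.07,"tz":0,"spin":0,"grip":-0.5},{"tx":-0.205,"ty":0.09,"tz":0,"spin":0,"grip":-0.5},{"tx":-0.25,"ty":0.109,"tz":0,"spin":0,"grip":-0.5},{"tx":-0.295,"ty":0.129,"tz":0,"spin":0,"grip":-0.5},{"tx":-0.34,"ty":0.148,"tz":0,"spin":0,"grip":-0.5},{"tx":-0.37,"ty":0.161,"tz":0,"spin":0,"grip":-0.5},{"tx":-0.388,"ty":0.169,"tz":0,"spin":0,"grip":-0.5}]'; python3 -m inch '[{"tx":0,"ty":0,"tz":0.03,"spin":0,"grip":-0.5},{"tx":0,"ty":0,"tz":0.07,"spin":0,"grip":-0.5},{"tx":0,"ty":0,"tz":0.11,"spin":0,"grip":-0.5},{"tx":0,"ty":0,"tz":0.14,"spin":0,"grip":-0.5},{"tx":0,"ty":0,"tz":0.16,"spin":0,"grip":-0.5},{"tx":0,"ty":0,"tz":0.172,"spin":0,"grip":-0.5},{"tx":0,"ty":0,"tz":0.172,"spin":0,"grip":-0.5},{"tx":0,"ty":0,"tz":0.172,"spin":0,"grip":-0.5}]'
 python3 - <<'E'
from plant import r
import cv2
d=r.get_image("side");cv2.imwrite("pics/a4.png",cv2.resize(d["pixels"][70:220,130:300],(680,600),interpolation=3)[:,:,::-1])
E
```

```text
clock: 6.3
tool_pos: [0.6345, -0.1685, 0.2321]
eef_rot: [-179.9, 0.0, 79.2]
wrist_force: [0.6, 0.2, -0.7]
gripper_width: 0.355
grip_force: 39.7
clock: 7.1
tool_pos: [0.6355, -0.1647, 0.062]
eef_rot: [180.0, -0.0, 79.4]
wrist_force: [0.1, 0.7, 0.5]
gripper_width: 0.355
grip_force: 39.7
```

View pics/a4.png

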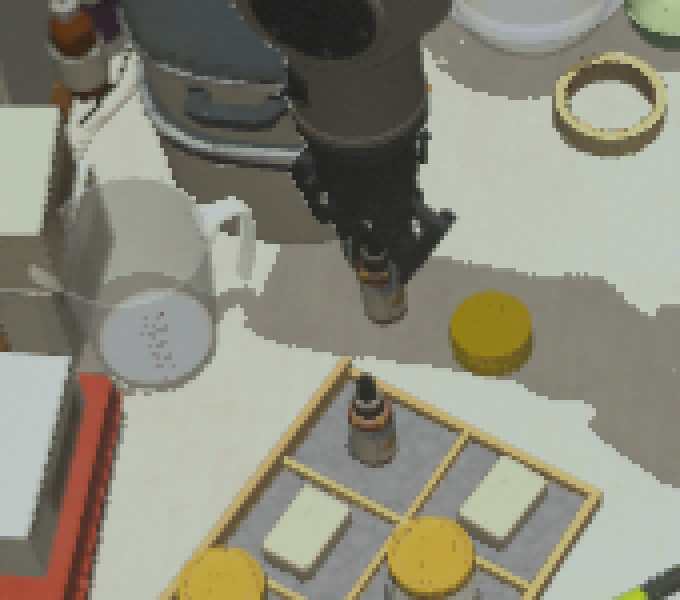

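The bottle hangs upright at (383,295) over bare table, clear of the warmer and the yellow pot. I'll lower it the last 15 mm.

```bash
python3 -m inch '[{"tx":0,"ty":0,"tz":0.007,"spin":0,"grip":-0.5},{"tx":0,"ty":0,"tz":0.013,"spin":0,"grip":-0.5},{"tx":0,"ty":0,"tz":0.017,"spin":0,"grip":-0.5},{"tx":0,"ty":0,"tz":0.017,"spin":0,"grip":-0.5},{"tx":0,"ty":0,"tz":0.017,"spin":0,"grip":-0.5}]'
```

```text
clock: 7.65
tool_pos: [0.6355, -0.1653, 0.0461]
eef_rot: [179.9, 0.0, 79.4]
wrist_force: [-9.8, 0.8, 26.6]
gripper_width: 0.352
grip_force: 42.9
```

```bash
python3 -m inch '[{"tx":0,"ty":0,"tz":-0.001,"spin":0,"grip":-0.5},{"tx":0,"ty":0,"tz":-0.001,"spin":0,"grip":0.0},{"tx":0,"ty":0,"tz":-0.001,"spin":0,"grip":0.3},{"tx":0,"ty":0,"tz":-0.001,"spin":0,"grip":0.3},{"tx":0,"ty":0,"tz":-0.02,"spin":0,"grip":0.3},{"tx":0,"ty":0,"tz":-0.06,"spin":0,"grip":0.3},{"tx":0,"ty":0,"tz":-0.11,"spin":0,"grip":0.5},{"tx":0,"ty":0,"tz":-0.16,"spin":0,"grip":0.7},{"tx":0,"ty":0,"tz":-0.18,"spin":0,"grip":0.7},{"tx":0,"ty":0,"tz":-0.18,"spin":0,"grip":0.7}]' 30; python3 g.py .518 .157 .12
```

```text
clock: 8.65
tool_pos: [0.6367, -0.1654, 0.2281]
eef_rot: [179.7, 0.0, 79.4]
wrist_force: [-0.5, 1.2, -0.5]
gripper_width: 0.848
grip_force: 0.0
tx 0.2950 ty -0.1760 tz 0.1081 spin -0.0002 q [ 27.  25. -24.  93.  11.  64. -11.] 8.65
```

```bash
python3 -m inch '[{"tx":0.045,"ty":-0.027,"tz":0,"spin":0,"grip":0.7},{"tx":0.09,"ty":-0.054,"tz":0,"spin":0,"grip":0.7},{"tx":0.13,"ty":-0.078,"tz":0,"spin":0,"grip":0.7},{"tx":0.17,"ty":-0.102,"tz":0,"spin":0,"grip":0.7},{"tx":0.21,"ty":-0.126,"tz":0,"spin":0,"grip":0.7},{"tx":0.25,"ty":-0.15,"tz":0,"spin":0,"grip":0.7},{"tx":0.28,"ty":-0.168,"tz":0,"spin":0,"grip":0.7},{"tx":0.295,"ty":-0.176,"tz":0.03,"spin":0,"grip":0.7},{"tx":0.295,"ty":-0.176,"tz":0.07,"spin":0,"grip":0.7},{"tx":0.295,"ty":-0.176,"tz":0.108,"spin":0,"grip":0.7}]'; python3 -m inch '[{"tx":0,"ty":0,"tz":0.03,"spin":0,"grip":0.7},{"tx":0,"ty":0,"tz":0.055,"spin":0,"grip":0.7},{"tx":0,"ty":0,"tz":0.055,"spin":0,"grip":0.7},{"tx":0,"ty":0,"tz":0.055,"spin":0,"grip":0.7}]';python3 g.py .518 .157 .022
 python3 - <<'E'
from plant import r
import cv2
d=r.get_image("side");cv2.imwrite("pics/a5.png",cv2.resize(d["pixels"][180:300,140:280],(700,600),interpolation=3)[:,:,::-1])
E
```

```text
clock: 9.65
tool_pos: [0.5156, 0.1577, 0.1145]
eef_rot: [-180.0, -0.0, 79.5]
wrist_force: [1.2, -0.6, -0.2]
gripper_width: 0.849
grip_force: 0.0
clock: 10.05
tool_pos: [0.516, 0.1573, 0.0612]
eef_rot: [-179.9, 0.0, 79.4]
wrist_force: [0.1, 1.1, 0.8]
gripper_width: 0.848
grip_force: 0.0
tx 0.0001 ty 0.0021 tz 0.0392 spin 0.0003 q [  0.  27. -29. 116.  20.  42. -52.] 10.05
```

View pics/a5.png

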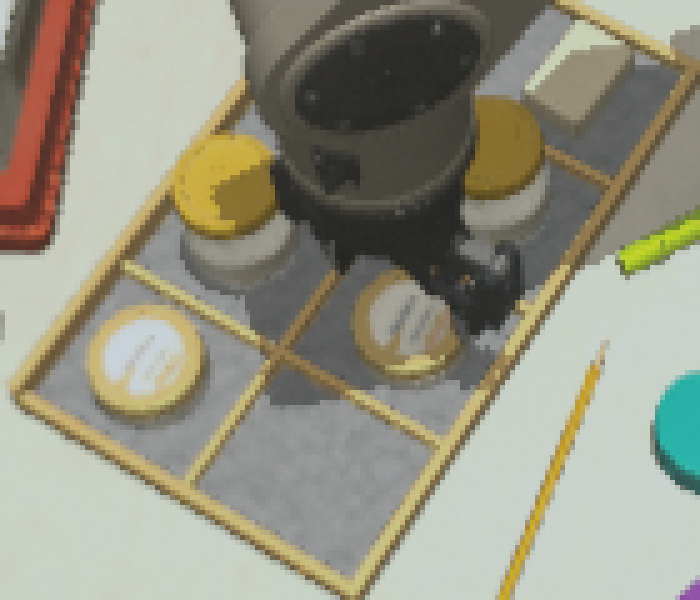

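The fingers straddle the front pot at (410,325), above the rail, and the bottle's pocket is empty. Going down to grip.

```bash
python3 -m inch '[{"tx":0,"ty":0.001,"tz":0.02,"spin":0,"grip":0.7},{"tx":0,"ty":0.001,"tz":0.033,"spin":0,"grip":0.7},{"tx":0,"ty":0.001,"tz":0.039,"spin":0,"grip":0.7},{"tx":0,"ty":0.001,"tz":0.039,"spin":0,"grip":0.7},{"tx":0,"ty":0.001,"tz":0.039,"spin":0,"grip":0.7}]'; python3 -m inch '[{"tx":0,"ty":0,"tz":0,"spin":0,"grip":0.2},{"tx":0,"ty":0,"tz":0,"spin":0,"grip":0.2},{"tx":0,"ty":0,"tz":0,"spin":0,"grip":0.2},{"tx":0,"ty":0,"tz":0,"spin":0,"grip":0.2}]' 30
```

```text
clock: 10.6
tool_pos: [0.5176, 0.1572, 0.0229]
eef_rot: [180.0, -0.0, 79.4]
wrist_force: [-0.1, -0.2, 0.0]
gripper_width: 0.854
grip_force: 0.0
clock: 11.0
tool_pos: [0.5178, 0.1572, 0.0233]
eef_rot: [179.9, -0.0, 79.4]
wrist_force: [-2.3, -0.7, 7.4]
gripper_width: 0.747
grip_force: 31.4
```

```bash
python3 -m inch '[{"tx":0,"ty":0,"tz":-0.02,"spin":0,"grip":0.2},{"tx":0,"ty":0,"tz":-0.06,"spin":0,"grip":0.2},{"tx":0.02,"ty":0,"tz":-0.08,"spin":0,"grip":0.2},{"tx":0.06,"ty":0.001,"tz":-0.08,"spin":0,"grip":0.2},{"tx":0.091,"ty":0.002,"tz":-0.08,"spin":0,"grip":0.2},{"tx":0.091,"ty":0.002,"tz":-0.06,"spin":0,"grip":0.2},{"tx":0.091,"ty":0.002,"tz":-0.04,"spin":0,"grip":0.2},{"tx":0.091,"ty":0.002,"tz":-0.03,"spin":0,"grip":0.2},{"tx":0.091,"ty":0.002,"tz":-0.03,"spin":0,"grip":0.2}]'; python3 g.py .5365 .2462 .025
 python3 - <<'E'
from plant import r
import cv2
d=r.get_image("side");cv2.imwrite("pics/a6.png",cv2.resize(d["pixels"][180:300,140:280],(700,600),interpolation=3)[:,:,::-1])
E
```

```text
clock: 11.9
tool_pos: [0.5354, 0.2456, 0.0515]
eef_rot: [-179.9, 0.1, 79.4]
wrist_force: [0.8, 0.5, 0.1]
gripper_width: 0.741
grip_force: 33.8
tx 0.0007 ty 0.0009 tz 0.0265 spin -0.0001 q [ -8.  32. -29. 110.  22.  44. -60.] 11.9
```

View pics/a6.png

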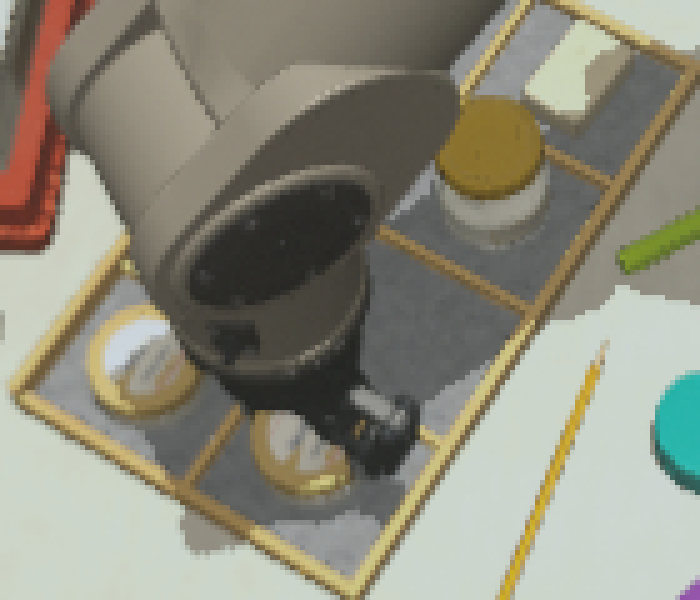

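The pot is held level at (300,455) over lane 1's front pocket. Lowering and releasing.

```bash
python3 -m inch '[{"tx":0,"ty":0,"tz":0.012,"spin":0,"grip":0.2},{"tx":0,"ty":0,"tz":0.022,"spin":0,"grip":0.2},{"tx":0,"ty":0,"tz":0.028,"spin":0,"grip":0.2},{"tx":0,"ty":0,"tz":0.028,"spin":0,"grip":0.2},{"tx":0,"ty":0,"tz":0.028,"spin":0,"grip":0.2}]'; python3 -m inch '[{"tx":0,"ty":0,"tz":0,"spin":0,"grip":0.7},{"tx":0,"ty":0,"tz":0,"spin":0,"grip":0.7},{"tx":0,"ty":0,"tz":0,"spin":0,"grip":0.7},{"tx":0,"ty":0,"tz":-0.02,"spin":0,"grip":0.7},{"tx":0,"ty":0,"tz":-0.06,"spin":0,"grip":0.7},{"tx":0,"ty":0,"tz":-0.11,"spin":0,"grip":0.9},{"tx":0,"ty":0,"tz":-0.15,"spin":0,"grip":0.9},{"tx":0,"ty":0,"tz":-0.15,"spin":0,"grip":0.9}]' 40;python3 g.py .5015 .067 .175
```

```text
clock: 12.45
tool_pos: [0.536, 0.2461, 0.0242]
eef_rot: [-180.0, 0.0, 79.4]
wrist_force: [-0.0, -0.1, -0.5]
gripper_width: 0.738
grip_force: 35.1
clock: 13.25
tool_pos: [0.5383, 0.2476, 0.1802]
eef_rot: [179.6, -0.3, 79.4]
wrist_force: [-0.3, 0.1, 0.1]
gripper_width: 0.953
grip_force: 0.0
tx -0.1842 ty -0.0029 tz 0.0052 spin -0.0002 q [ -5.  23. -33. 104.  15.  57. -54.] 13.25
```

```bash
python3 -m inch '[{"tx":-0.04,"ty":0,"tz":0,"spin":0,"grip":0.95},{"tx":-0.085,"ty":0,"tz":0,"spin":0,"grip":0.95},{"tx":-0.13,"ty":-0.001,"tz":0,"spin":0,"grip":0.95},{"tx":-0.165,"ty":-0.001,"tz":0,"spin":0,"grip":0.95},{"tx":-0.183,"ty":-0.001,"tz":0,"spin":0,"grip":0.95},{"tx":-0.183,"ty":-0.001,"tz":0.02,"spin":0,"grip":0.95},{"tx":-0.183,"ty":-0.001,"tz":0.04,"spin":0,"grip":0.95},{"tx":-0.183,"ty":-0.001,"tz":0.04,"spin":0,"grip":0.95}]';python3 g.py .502 .067 .042
 python3 - <<'E'
from plant import r
import cv2,numpy as np
d=r.get_image("side");e=r.get_image("top");cv2.imwrite("pics/a7.png",np.hstack([cv2.resize(d["pixels"][160:300,140:280],(400,400),interpolation=3),cv2.resize(e["pixels"][100:230,150:280],(400,400),interpolation=3)])[:,:,::-1])
E
```

```text
clock: 14.05
tool_pos: [0.5, 0.0659, 0.1325]
eef_rot: [-179.8, 0.0, 79.4]
wrist_force: [-0.6, 0.5, -0.1]
gripper_width: 0.972
grip_force: 0.0
tx 0.0015 ty 0.0017 tz 0.0905 spin -0.0003 q [ 12.  18. -31. 117.  12.  48. -37.] 14.05
```

View pics/a7.png

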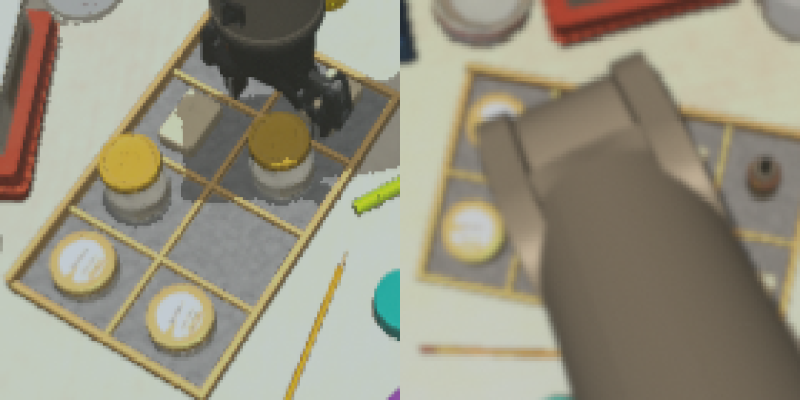

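The pot now stands in lane 1's front pocket at (180,318), in front of its twin. The fingers are above the front jar at (280,155). Descending on it.

```bash
python3 -m inch '[{"tx":0.001,"ty":0.001,"tz":0.02,"spin":0,"grip":0.95},{"tx":0.001,"ty":0.001,"tz":0.04,"spin":0,"grip":0.95},{"tx":0.001,"ty":0.001,"tz":0.06,"spin":0,"grip":0.95},{"tx":0.001,"ty":0.001,"tz":0.08,"spin":0,"grip":0.95},{"tx":0.001,"ty":0.001,"tz":0.092,"spin":0,"grip":0.95},{"tx":0.001,"ty":0.001,"tz":0.092,"spin":0,"grip":0.95}]'; python3 -m inch '[{"tx":0,"ty":0,"tz":0,"spin":0,"grip":0.3},{"tx":0,"ty":0,"tz":0,"spin":0,"grip":0.3},{"tx":0,"ty":0,"tz":0,"spin":0,"grip":0.3},{"tx":0,"ty":0,"tz":0,"spin":0,"grip":0.3},{"tx":0,"ty":0,"tz":0,"spin":0,"grip":0.3}]' 40
```

```text
clock: 14.75
tool_pos: [0.5023, 0.0673, 0.0418]
eef_rot: [-179.9, 0.0, 79.4]
wrist_force: [0.4, 0.5, 0.1]
gripper_width: 0.973
grip_force: 0.0
clock: 15.25
tool_pos: [0.5032, 0.0674, 0.0438]
eef_rot: [179.9, -0.0, 79.4]
wrist_force: [-4.2, 1.6, 8.3]
gripper_width: 0.73
grip_force: 41.6
```

```bash
python3 -m inch '[{"tx":0,"ty":0,"tz":-0.015,"spin":0,"grip":0.3},{"tx":0,"ty":0,"tz":-0.035,"spin":0,"grip":0.3},{"tx":0,"ty":0,"tz":-0.06,"spin":0,"grip":0.3},{"tx":0.02,"ty":0,"tz":-0.065,"spin":0,"grip":0.3},{"tx":0.05,"ty":0,"tz":-0.065,"spin":0,"grip":0.3},{"tx":0.075,"ty":0.0,"tz":-0.065,"spin":0,"grip":0.3},{"tx":0.09,"ty":0.0,"tz":-0.065,"spin":0,"grip":0.3},{"tx":0.09,"ty":0.0,"tz":-0.04,"spin":0,"grip":0.3},{"tx":0.09,"ty":0.0,"tz":-0.03,"spin":0,"grip":0.3},{"tx":0.09,"ty":0.0,"tz":-0.03,"spin":0,"grip":0.3}]'; python3 g.py .5195 .1558 .044
 python3 - <<'E'
from plant import r
import cv2
d=r.get_image("side");cv2.imwrite("pics/a8.png",cv2.resize(d["pixels"][160:300,140:280],(600,600),interpolation=3)[:,:,::-1])
E
```

```text
clock: 16.25
tool_pos: [0.5182, 0.1547, 0.0714]
eef_rot: [-179.9, 0.1, 79.4]
wrist_force: [0.1, 0.5, -2.6]
gripper_width: 0.729
grip_force: 46.2
tx 0.0014 ty 0.0011 tz 0.0274 spin -0.0004 q [  0.  26. -29. 115.  19.  43. -51.] 16.25
```

View pics/a8.png

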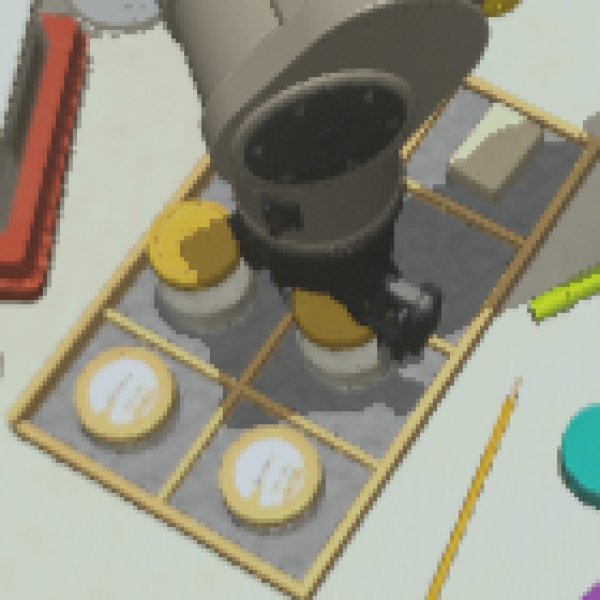

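The jar is held upright at (340,340) over lane 2's front pocket. Lowering to the grasp height and releasing.

```bash
python3 -m inch '[{"tx":0.001,"ty":0.001,"tz":0.012,"spin":0,"grip":0.3},{"tx":0.001,"ty":0.001,"tz":0.022,"spin":0,"grip":0.3},{"tx":0.001,"ty":0.001,"tz":0.028,"spin":0,"grip":0.3},{"tx":0.001,"ty":0.001,"tz":0.028,"spin":0,"grip":0.3},{"tx":0.001,"ty":0.001,"tz":0.028,"spin":0,"grip":0.3}]'; python3 -m inch '[{"tx":0,"ty":0,"tz":0,"spin":0,"grip":0.95},{"tx":0,"ty":0,"tz":0,"spin":0,"grip":0.95},{"tx":0,"ty":0,"tz":0,"spin":0,"grip":0.95},{"tx":0,"ty":0,"tz":-0.03,"spin":0,"grip":0.95},{"tx":0,"ty":0,"tz":-0.07,"spin":0,"grip":0.95},{"tx":0,"ty":0,"tz":-0.11,"spin":0,"grip":0.95},{"tx":0,"ty":0,"tz":-0.13,"spin":0,"grip":0.5},{"tx":0,"ty":0,"tz":-0.13,"spin":0,"grip":0.3},{"tx":0,"ty":0,"tz":-0.13,"spin":0,"grip":0.3}]' 30;python3 g.py .485 -.0255 .175
```

```text
clock: 16.8
tool_pos: [0.5202, 0.1564, 0.044]
eef_rot: [-180.0, 0.0, 79.4]
wrist_force: [0.5, 0.1, -3.2]
gripper_width: 0.73
grip_force: 46.8
clock: 17.7
tool_pos: [0.5204, 0.1563, 0.1745]
eef_rot: [180.0, -0.0, 79.4]
wrist_force: [-0.0, 0.0, -0.3]
gripper_width: 0.648
grip_force: 0.0
tx -0.1852 ty -0.0013 tz -0.0005 spin -0.0003 q [  4.  19. -33. 111.  12.  54. -45.] 17.7
```

```bash
python3 -m inch '[{"tx":-0.04,"ty":0,"tz":0,"spin":0,"grip":0.35},{"tx":-0.085,"ty":0,"tz":0,"spin":0,"grip":0.35},{"tx":-0.13,"ty":-0.001,"tz":0,"spin":0,"grip":0.35},{"tx":-0.165,"ty":-0.002,"tz":0,"spin":0,"grip":0.35},{"tx":-0.185,"ty":-0.002,"tz":0,"spin":0,"grip":0.35},{"tx":-0.185,"ty":-0.002,"tz":0.03,"spin":0,"grip":0.35},{"tx":-0.185,"ty":-0.002,"tz":0.07,"spin":0,"grip":0.35},{"tx":-0.185,"ty":-0.002,"tz":0.1,"spin":0,"grip":0.35},{"tx":-0.185,"ty":-0.002,"tz":0.115,"spin":0,"grip":0.35},{"tx":-0.185,"ty":-0.002,"tz":0.115,"spin":0,"grip":0.35}]';python3 g.py .4845 -.0255 .018
 python3 - <<'E'
from plant import r
import cv2
d=r.get_image("side");cv2.imwrite("pics/a9.png",cv2.resize(d["pixels"][140:280,150:290],(600,600),interpolation=3)[:,:,::-1])
E
```

```text
clock: 18.7
tool_pos: [0.482, -0.0248, 0.0564]
eef_rot: [-179.7, 0.0, 79.4]
wrist_force: [-0.2, 0.7, -0.3]
gripper_width: 0.673
grip_force: 0.0
tx -0.0002 ty 0.0026 tz 0.0384 spin 0.0005 q [ 17.  23. -26. 123.  16.  38. -30.] 18.7
```

View pics/a9.png

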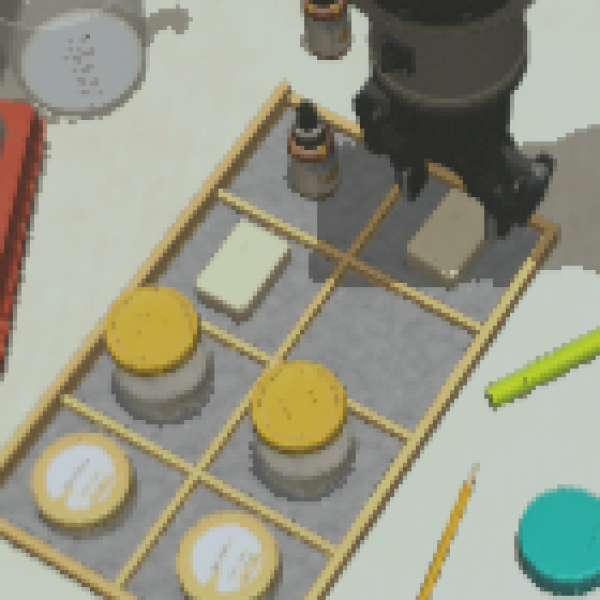

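The jar stands upright in lane 2 at (300,430). The fingers straddle the soap at (450,235), and the bottle rests upright at (325,25). Gripping the soap.

```bash
python3 -m inch '[{"tx":0,"ty":0.001,"tz":0.02,"spin":0,"grip":0.35},{"tx":0,"ty":0.001,"tz":0.035,"spin":0,"grip":0.35},{"tx":0,"ty":0.001,"tz":0.041,"spin":0,"grip":0.35},{"tx":0,"ty":0.001,"tz":0.041,"spin":0,"grip":0.35},{"tx":0,"ty":0.001,"tz":0.041,"spin":0,"grip":0.35}]'; python3 -m inch '[{"tx":0,"ty":0,"tz":0,"spin":0,"grip":-0.3},{"tx":0,"ty":0,"tz":0,"spin":0,"grip":-0.3},{"tx":0,"ty":0,"tz":0,"spin":0,"grip":-0.3},{"tx":0,"ty":0,"tz":0,"spin":0,"grip":-0.3}]' 35; python3 g.py .5025 .0654 .019
```

```text
clock: 19.25
tool_pos: [0.4857, -0.0252, 0.0191]
eef_rot: [180.0, -0.0, 79.4]
wrist_force: [-0.3, -0.0, 0.3]
gripper_width: 0.675
grip_force: 0.0
clock: 19.65
tool_pos: [0.4858, -0.0253, 0.0194]
eef_rot: [179.9, 0.0, 79.4]
wrist_force: [-3.6, -0.9, 11.6]
gripper_width: 0.477
grip_force: 33.6
tx 0.0922 ty -0.0003 tz 0.0004 spin -0.0004 q [ 15.  27. -24. 124.  20.  33. -33.] 19.65
```

```bash
python3 -m inch '[{"tx":0,"ty":0,"tz":-0.02,"spin":0,"grip":-0.3},{"tx":0,"ty":0,"tz":-0.055,"spin":0,"grip":-0.3},{"tx":0.02,"ty":0,"tz":-0.065,"spin":0,"grip":-0.3},{"tx":0.05,"ty":0,"tz":-0.065,"spin":0,"grip":-0.3},{"tx":0.08,"ty":0.0,"tz":-0.065,"spin":0,"grip":-0.3},{"tx":0.092,"ty":0.0,"tz":-0.06,"spin":0,"grip":-0.3},{"tx":0.092,"ty":0.0,"tz":-0.03,"spin":0,"grip":-0.3},{"tx":0.092,"ty":0.0,"tz":-0.01,"spin":0,"grip":-0.3},{"tx":0.092,"ty":0.0,"tz":-0.001,"spin":0,"grip":-0.3},{"tx":0.092,"ty":0.0,"tz":-0.001,"spin":0,"grip":-0.3}]'; python3 -m inch '[{"tx":0,"ty":0,"tz":0,"spin":0,"grip":-0.3},{"tx":0,"ty":0,"tz":0,"spin":0,"grip":-0.3}]'; python3 g.py .5025 .0654 .019
```

```text
clock: 20.65
tool_pos: [0.502, 0.0653, 0.019]
eef_rot: [-180.0, 0.0, 79.4]
wrist_force: [-0.1, -0.5, -1.0]
gripper_width: 0.472
grip_force: 35.9
clock: 20.85
tool_pos: [0.5026, 0.0651, 0.02]
eef_rot: [179.9, -0.0, 79.4]
wrist_force: [0.6, 0.7, -1.6]
gripper_width: 0.476
grip_force: 35.9
tx 0.0002 ty -0.0002 tz 0.0010 spin -0.0003 q [  6.  28. -25. 121.  21.  35. -44.] 20.85
```

Releasing the soap, rising, and heading for the resting bottle.

```bash
python3 -m inch '[{"tx":0,"ty":0,"tz":0.001,"spin":0,"grip":0.3},{"tx":0,"ty":0,"tz":0.001,"spin":0,"grip":0.3},{"tx":0,"ty":0,"tz":0.001,"spin":0,"grip":0.3},{"tx":0,"ty":0,"tz":-0.03,"spin":0,"grip":0.3},{"tx":0,"ty":0,"tz":-0.08,"spin":0,"grip":0.3},{"tx":0,"ty":0,"tz":-0.13,"spin":0,"grip":0.3},{"tx":0,"ty":0,"tz":-0.17,"spin":0,"grip":0.3},{"tx":0,"ty":0,"tz":-0.2,"spin":0,"grip":0.3},{"tx":0,"ty":0,"tz":-0.2,"spin":0,"grip":0.3}]' 30
python3 g.py .6355 -.165 .2
python3 - <<'E'
from plant import r
from h import *
d=r.get_image("side");C=cloud(d).reshape(-1,3)
for n,w in(("bottle",(.6355,-.165)),("soap",(.5025,.0654)),("jar",(.5195,.1558)),("pot",(.5365,.2462))):
    k=(np.hypot(*(C[:,:2]-w).T)<.04)&(C[:,2]<.13);z=np.nanmax(C[k,2]);k2=k&(C[:,2]>z-.008);print(n,z,C[k2].mean(0).round(4))
E
```

```text
clock: 21.75
tool_pos: [0.5041, 0.0656, 0.2235]
eef_rot: [179.6, -0.1, 79.4]
wrist_force: [-0.3, 0.3, -1.0]
gripper_width: 0.648
grip_force: 0.0
tx -0.2024 ty 0.1717 tz 0.0235 spin -0.0004 q [ 14.  12. -32. 112.   7.  58. -32.] 21.75Traceback (most recent call last):
  File "<stdin>", line 5, in <module>
    res = np.fmax.reduce(a, axis=axis, out=out, **kwargs)
ValueError: zero-size array to reduction operation fmax which has no identity
```

```bash
python3 -m inch '[{"tx":-0.03,"ty":0.025,"tz":0,"spin":0,"grip":0.4},{"tx":-0.065,"ty":0.055,"tz":0,"spin":0,"grip":0.4},{"tx":-0.1,"ty":0.085,"tz":0,"spin":0,"grip":0.4},{"tx":-0.135,"ty":0.115,"tz":0,"spin":0,"grip":0.4},{"tx":-0.17,"ty":0.145,"tz":0,"spin":0,"grip":0.4},{"tx":-0.19,"ty":0.162,"tz":0,"spin":0,"grip":0.4},{"tx":-0.202,"ty":0.173,"tz":0.02,"spin":0,"grip":0.4},{"tx":-0.202,"ty":0.173,"tz":0.05,"spin":0,"grip":0.4},{"tx":-0.202,"ty":0.173,"tz":0.07,"spin":0,"grip":0.4},{"tx":-0.202,"ty":0.173,"tz":0.07,"spin":0,"grip":0.4}]' 30
python3 g.py .6355 -.165 .044
python3 - <<'E'
from plant import r
from h import *
d=r.get_image("side");C=cloud(d).reshape(-1,3)
for n,w in(("bottle",(.6355,-.165)),("soap",(.5025,.0654)),("jar",(.5195,.1558)),("pot",(.5365,.2462))):
    k=(np.hypot(*(C[:,:2]-w).T)<.04)&(C[:,2]<.106)
    if k.any():z=np.nanmax(C[k,2]);k2=k&(C[:,2]>z-.008);print(n,z,C[k2].mean(0).round(4))
cv2.imwrite("pics/b0.png",cv2.resize(d["pixels"][70:310,130:330],(500,600),interpolation=3)[:,:,::-1])
E
```

```text
clock: 22.8
tool_pos: [0.6328, -0.1648, 0.1449]
eef_rot: [-179.6, -0.0, 79.4]
wrist_force: [-0.2, 0.5, -0.2]
gripper_width: 0.7
grip_force: 0.0
tx 0.0003 ty 0.0027 tz 0.1009 spin 0.0002 q [ 26.  29. -23.  98.  13.  56. -12.] 22.8
bottle 0.10171989355761313 [ 0.6303 -0.1616  0.0968]
soap 0.04077355333029131 [0.5023 0.067  0.035 ]
jar 0.10166195045732684 [0.5186 0.1585 0.0954]
pot 0.046892296106851195 [0.5349 0.2504 0.0405]
```

View pics/b0.png

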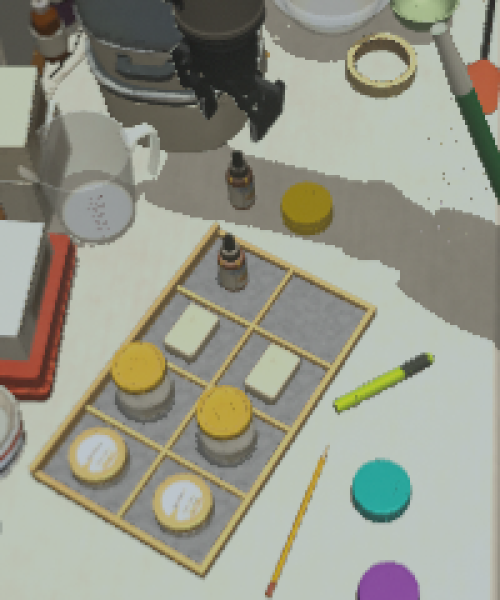

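Pot, jar and soap stand in place and the bottle rests upright at (240,180) below the gripper. Gripping it.

```bash
python3 -m inch '[{"tx":0,"ty":0.001,"tz":0.025,"spin":0,"grip":0.4},{"tx":0,"ty":0.001,"tz":0.05,"spin":0,"grip":0.4},{"tx":0,"ty":0.001,"tz":0.075,"spin":0,"grip":0.4},{"tx":0,"ty":0.001,"tz":0.102,"spin":0,"grip":0.4},{"tx":0,"ty":0.001,"tz":0.102,"spin":0,"grip":0.4},{"tx":0,"ty":0.001,"tz":0.102,"spin":0,"grip":-0.5},{"tx":0,"ty":0.001,"tz":0.102,"spin":0,"grip":-0.5},{"tx":0,"ty":0.001,"tz":0.102,"spin":0,"grip":-0.5},{"tx":0,"ty":0.001,"tz":0.102,"spin":0,"grip":-0.5},{"tx":0,"ty":0.001,"tz":0.102,"spin":0,"grip":-0.5}]' 30; python3 -m inch '[{"tx":0,"ty":0,"tz":-0.015,"spin":0,"grip":-0.5},{"tx":0,"ty":0,"tz":-0.04,"spin":0,"grip":-0.5},{"tx":0,"ty":0,"tz":-0.08,"spin":0,"grip":-0.5},{"tx":0,"ty":0,"tz":-0.12,"spin":0,"grip":-0.5},{"tx":0,"ty":0,"tz":-0.16,"spin":0,"grip":-0.5},{"tx":0,"ty":0,"tz":-0.18,"spin":0,"grip":-0.5},{"tx":0,"ty":0,"tz":-0.18,"spin":0,"grip":-0.5},{"tx":0,"ty":0,"tz":-0.18,"spin":0,"grip":-0.5}]' 40; python3 g.py .4855 -.025 .2
```

```text
clock: 23.85
tool_pos: [0.6371, -0.1655, 0.0493]
eef_rot: [179.9, 0.0, 79.4]
wrist_force: [-0.9, -0.9, 8.7]
gripper_width: 0.356
grip_force: 29.6
clock: 24.65
tool_pos: [0.6361, -0.1655, 0.2286]
eef_rot: [179.9, 0.0, 79.4]
wrist_force: [0.9, -0.5, -1.4]
gripper_width: 0.353
grip_force: 39.6
tx 0.1103 ty -0.1739 tz 0.0286 spin -0.0002 q [ 27.  25. -24.  93.  11.  64. -11.] 24.65
```

```bash
python3 -m inch '[{"tx":0.012,"ty":-0.02,"tz":0,"spin":0,"grip":-0.5},{"tx":0.035,"ty":-0.055,"tz":0,"spin":0,"grip":-0.5},{"tx":0.058,"ty":-0.09,"tz":0,"spin":0,"grip":-0.5},{"tx":0.08,"ty":-0.125,"tz":0,"spin":0,"grip":-0.5},{"tx":0.1,"ty":-0.158,"tz":0,"spin":0,"grip":-0.5},{"tx":0.11,"ty":-0.174,"tz":0,"spin":0,"grip":-0.5},{"tx":0.11,"ty":-0.174,"tz":0.04,"spin":0,"grip":-0.5},{"tx":0.11,"ty":-0.174,"tz":0.08,"spin":0,"grip":-0.5},{"tx":0.11,"ty":-0.174,"tz":0.12,"spin":0,"grip":-0.5},{"tx":0.11,"ty":-0.174,"tz":0.14,"spin":0,"grip":-0.5}]'; python3 -m inch '[{"tx":0,"ty":0,"tz":0.01,"spin":0,"grip":-0.5},{"tx":0,"ty":0,"tz":0.01,"spin":0,"grip":-0.5},{"tx":0,"ty":0,"tz":0.01,"spin":0,"grip":-0.5}]';python3 g.py .4855 -.025 .06
```

```text
clock: 25.65
tool_pos: [0.4834, -0.0254, 0.0841]
eef_rot: [-179.8, 0.0, 79.4]
wrist_force: [-0.2, -0.1, 0.7]
gripper_width: 0.347
grip_force: 39.7
clock: 25.95
tool_pos: [0.4858, -0.0252, 0.078]
eef_rot: [180.0, -0.0, 79.4]
wrist_force: [0.2, -0.5, 0.5]
gripper_width: 0.347
grip_force: 39.7
tx 0.0001 ty -0.0003 tz 0.0180 spin -0.0001 q [ 18.  21. -27. 122.  15.  40. -29.] 25.95
```

```bash
python3 -m inch '[{"tx":0,"ty":0,"tz":0.008,"spin":0,"grip":-0.5},{"tx":0,"ty":0,"tz":0.015,"spin":0,"grip":-0.5},{"tx":0,"ty":0,"tz":0.0175,"spin":0,"grip":-0.5},{"tx":0,"ty":0,"tz":0.0175,"spin":0,"grip":-0.5},{"tx":0,"ty":0,"tz":0.0175,"spin":0,"grip":-0.5}]'
python3 - <<'E'
from plant import r
import cv2
d=r.get_image("side");cv2.imwrite("pics/b1.png",cv2.resize(d["pixels"][140:240,190:290],(600,600),interpolation=3)[:,:,::-1])
E
```

```text
clock: 26.45
tool_pos: [0.4853, -0.0252, 0.0599]
eef_rot: [180.0, -0.0, 79.4]
wrist_force: [-1.0, 0.0, -1.4]
gripper_width: 0.352
grip_force: 39.7
```

View pics/b1.png

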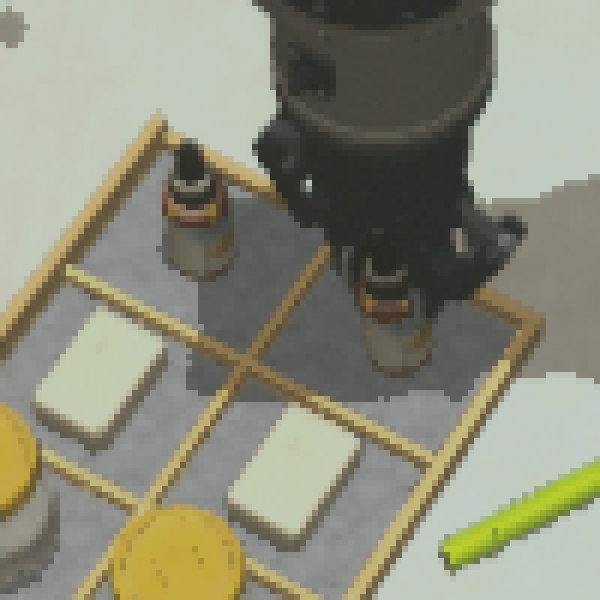

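The bottle is upright at (395,320) in lane 4's front pocket, with almost no load on it yet. I'll ease it down 2 mm.

```bash
python3 -m inch '[{"tx":0,"ty":0,"tz":0.001,"spin":0,"grip":-0.5},{"tx":0,"ty":0,"tz":0.002,"spin":0,"grip":-0.5},{"tx":0,"ty":0,"tz":0.002,"spin":0,"grip":-0.5}]'; python3 -m inch '[{"tx":0,"ty":0,"tz":0,"spin":0,"grip":-0.1},{"tx":0,"ty":0,"tz":0,"spin":0,"grip":0.3},{"tx":0,"ty":0,"tz":0,"spin":0,"grip":0.3},{"tx":0,"ty":0,"tz":-0.02,"spin":0,"grip":0.3},{"tx":0,"ty":0,"tz":-0.06,"spin":0,"grip":0.3},{"tx":0,"ty":0,"tz":-0.11,"spin":0,"grip":0.3},{"tx":0,"ty":0,"tz":-0.16,"spin":0,"grip":0.3},{"tx":0,"ty":0,"tz":-0.2,"spin":0,"grip":0.3},{"tx":0,"ty":0,"tz":-0.24,"spin":0,"grip":0.3},{"tx":0,"ty":0,"tz":-0.24,"spin":0,"grip":0.3}]' 30
python3 - <<'E'
from plant import r
from h import *
d=r.get_image("side");C=cloud(d).reshape(-1,3)
a=np.radians(-10.64);R=np.array([[np.cos(a),-np.sin(a)],[np.sin(a),np.cos(a)]])
for n,y in(("bottle",-.138),("soap",-.046),("jar",.046),("pot",.138)):
  for x in(-.055,.055):
    w=R@[x,y]+[.5651,.1004]
    k=(np.hypot(*(C[:,:2]-w).T)<.038)&(C[:,2]<.13)
    if k.any():
        z=np.nanmax(C[k,2]);k2=k&(C[:,2]>z-.008);m=C[k2].mean(0);print(n,x,z.round(3),((m[:2]-w)@R*1000).round(1))
cv2.imwrite("pics/b2.png",cv2.resize(d["pixels"][70:310,130:330],(500,600),interpolation=3)[:,:,::-1])
E
```

```text
clock: 26.8
tool_pos: [0.4858, -0.025, 0.059]
eef_rot: [179.9, 0.0, 79.4]
wrist_force: [-8.9, 1.5, 29.7]
gripper_width: 0.349
grip_force: 43.3
clock: 27.8
tool_pos: [0.4873, -0.025, 0.3029]
eef_rot: [179.6, -0.0, 79.4]
wrist_force: [0.6, 0.5, -0.2]
gripper_width: 0.653
grip_force: 0.0
bottle -0.055 0.113 [-6.3  3.7]
bottle 0.055 0.111 [-1.7  3.2]
soap -0.055 0.04 [-0.3  2.3]
soap 0.055 0.039 [-1.3  4.7]
jar -0.055 0.1 [-1.5  3.4]
jar 0.055 0.101 [-1.3  4. ]
pot -0.055 0.047 [-2.   2.1]
pot 0.055 0.046 [-2.   3.2]
```

View pics/b2.png

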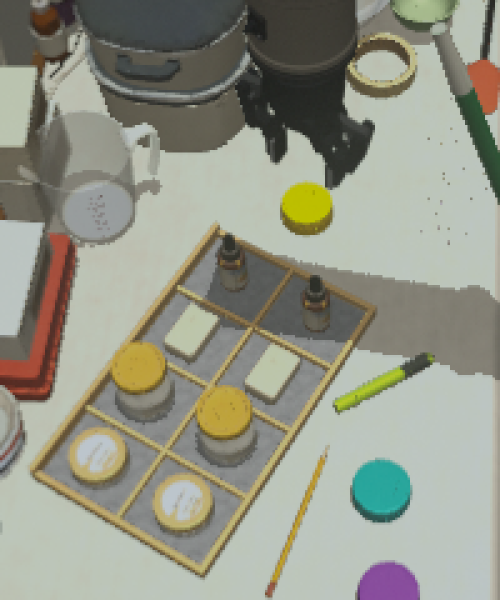

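All four front pieces stand upright in front of their twins, each within about 6 mm of its pocket middle, and the gripper is well clear. Handing in.

```bash
python3 -m inch '[{"tx":0,"ty":0,"tz":0,"spin":0,"grip":0.3},{"tx":0,"ty":0,"tz":0,"spin":0,"grip":0.3},{"tx":0,"ty":0,"tz":0,"spin":0,"grip":0.3}]' && python3 -c "from plant import r;print(r.job_done())"
```

```text
clock: 28.15
tool_pos: [0.4849, -0.0252, 0.2968]
eef_rot: [-179.9, -0.0, 79.4]
wrist_force: [-0.5, -0.4, -0.8]
gripper_width: 0.646
grip_force: 0.0
the job is handed in; nothing more can be done
None
```

The job is handed in at 28 s: by the last camera check all four front pieces stand upright in front of their twins, within about 6 mm of their pocket middles, with the back row in place; no verdict was returned.

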